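Load cover-glass boxes into a sprung dispenser

ROBOT

A 6-joint arm with a two-finger parallel gripper is mounted at the origin on a cart in front of the work surface, level with it; the furniture and walls round the work are solid. World frame = base frame: x ahead of the robot, y to its left, z up, the work surface at z = 0. Lengths are in m, angles in rad, forces in N, time in s.
With the tool pointing down it reaches from about 0.425 to 0.95 m from the base axis. Payload 3.5 kg.
Tool frame: the origin (TCP) lies at the very end of the fingers, on their centre line; the grasp point (between the pads) lies 19 mm behind it (ctrl.grip_point_offset is the distance from the TCP to the grasp point, in m); z points along the fingers, y is the line along which they close (so a half turn about z gives the same grasp; the last joint's range is limited). The gripper opens to 85 mm and grips with 20 to 120 N. Pads are 22 mm wide; open, the fingers measure 114 mm over their backs; the gripper's body (76 mm by 85 mm) begins 54 mm behind the grasp point. The pads swing forward as they close: fully open they stand 13 mm farther back than shut.
Start: joints at [-1.486, 0.286, 1.577, -0, 1.279, -0.15], TCP at [0.157, -0.656, 0.231] pointing down, gripper open.
Joint ranges: [-2.77, 2.77], [-0.9, 2.22], [0.21, 2.48], [-1.53, 4.67], [0.24, 2.81], [-2.84, 2.84]. Speed limits (rad/s): [2.79, 2.79, 3.14, 3.14, 3.14, 3.14].

INTERFACE

Orientations are given as a unit quaternion [x, y, z, w].
In Python, from plant import ctrl gives the robot as it stands. The module is installed in compiled form; this text tells all that it offers.
- The arm moves only by the shell command python3 -m pendant 'ROWS' [OPENING] [FORCE]. ROWS is JSON, a list of rows, each an object of numbers: "dx", "dy", "dz": the shift along the tool's x, y, z in cm; "twist": the turn about the tool's z in degrees. A call has 1 to 10 rows; each row is the pose to reach, as a shift and turn from the pose commanded when the call began, along the tool's axes at that moment; what a row does not reach only later rows make up. A row lasts 1/8 s, in which the tool goes at most 62.5 mm and 10.7 degrees, less where a joint would pass 70% of its speed; a pose out of reach is approached as far as the arm can. A call with a gripper value outside its range is refused whole. OPENING is the opening in per cent of the stroke, from 0 (shut) to 100 (fully open), set as the call begins (- or left out, the last holds). The fingers move at their own pace and stop on an object; FORCE is the grip in N (left out, the last holds). Time passes only in rows, so rows that repeat a pose let the fingers close. It gives the time, the measured TCP pose, the force, the opening and the grip force at its end, in the units of the state.
- ctrl.get_state(): the state, without advancing time (a new reading comes with each control period).
- ctrl.read_camera(name): name is "side" or "top"; returns a dict with "img" (384x512x3 uint8, red, green, blue), "depth" (384x512 float32, m along the optical axis (not along the pixel's ray), 0 where there is no reading), "camera_matrix" (3x3 intrinsics, pixels), "xyz" and "rotation" of the camera in the world. Camera axes: x right, y up, looking along -z (the intrinsics and any distortion apply to the point x, -y, -z); pixel columns grow to the right and rows downward; lengths in m; the calibration is good to about 2 mm. A picture is of the moment at which its call begins.
- ctrl.sign_off(): hands the job in; it is judged then, once.
The state is a dict: "time": time; "qpos": joint angles; "dq": joint speeds; "joint_efforts": joint torques, N m; "eef_pos": TCP position; "tcp_rot": TCP orientation; "contact_force": force on the tool from outside, world axes, zero at the start; "wrist_torque": the same for the moment, N m; "opening": opening from 0.0 (shut) to 1.0 (fully open); "finger_force": force on a finger pad.
Only numpy, scipy, OpenCV 4.12 (cv2) and the standard library are available. Lean on these libraries where they do the work, as an engineer would, in place of code of your own. Each camera call takes 0.05 s, during which the arm holds its last target. There are 200 camera calls.

TASK

Load both small cover-glass boxes that lie on the desk into the sprung dispenser magazine, one after the other: lay each flat, just as it lies on the desk, in the mouth with its long side along the mouth's long side and push it straight down until it clicks under the two sprung lips and stays there. The glass is fragile, so push gently, feel for the click and do not ram the boxes or bottom the stack out; leave the other things on the desk alone.

Things in the scene. Friction and masses are not known exactly. Their poses are not given: they have to be found in the camera images.
- magazine: dispenser magazine, fixed to the desk: dark steel foot plate 80 x 136 x 10 mm with two steel posts (12 mm thick, at y = -54 and +54 mm, tops 94 mm above the desk) that carry an open aluminium head. Origin: centre of the plate's underside, on the desk, straight below the middle of the mouth; z up, y along the mouth's long side. A box pressed on the magazine with over 30 N breaks
- throat_axis (a point): point on top of the foot plate (10 mm above the desk) on the axis of the head's upright throat, turned like the magazine. Throat: four corner rails, 36 (x) x 50 (y) mm inside, flared at the top to about 42 x 56 mm. Both x sides stand open between the rails (37 mm wide in y, over the whole height of the stack), so fingers that hold a box by its long sides can go down with it
- post_left (a point): top of the post at y = +54 mm, 94 mm above the desk. A clamp on the posts sets the head's height anew each time and it is not measured: the flared rim stands 109 to 131 mm above the desk, always 29 mm above the flat underside of the lips (80 to 102 mm). So feel for the lips, or look
- lip_left (a joint): travel outwards (m) of the lip at the +y end; 0 = sprung in, about 0.0025 with a box passing. Polished spring-steel lip, 18 mm wide, reaching 2.5 mm over a box end, sliding only outwards: its sloping top lets a box ride it aside, its flat underside holds the box down. A box being lowered first touches the slopes with its underside about 5.5 mm above the lips' flat underside
- lip_right (a joint): the same for the lip at the -y end. Pushing a box past both lips takes about 5 to 11 N down in all. They snap shut over it once its top is below their flat underside, that is with the follower pressed to or just beyond its resting value for that many boxes; the push then drops to the follower's few N. With two boxes only 4 mm of travel is left from there to the hard bottom
- follower (a joint): sprung plate in the throat that pushes the stack up against the lips: travel down from its top position, m. 0 = empty, about 0.020 with one box held under the lips, about 0.040 with two, 0.044 = hard bottom, which a stack must not be driven onto. Spring force 1.2 N at 0, rising 0.06 N per mm
- box_a_center (a point): one of two equal small flat cover-glass boxes (white and orange carton) lying flat on the desk, 34 (x) x 48 (y) x 20 (z) mm, about 30 g; the point is its centre, 10 mm above its underside; x across its short side (grasp across these 34 mm), y along its long side, z up. Either box may go first and either way round
- box_b_center (a point): one of two equal small flat cover-glass boxes (white and orange carton) lying flat on the desk, 34 (x) x 48 (y) x 20 (z) mm, about 30 g; the point is its centre, 10 mm above its underside; x across its short side (grasp across these 34 mm), y along its long side, z up. Either box may go first and either way round
- petri_dish: bystander: flat clear round dish, 59 mm wide, 14 mm high; origin at the centre of its underside; leave alone
- lens_cap: bystander: black round dust cap, 42 mm wide, 8 mm high; origin at the centre of its underside; leave alone
- carton_objective: bystander: upright carton 37 x 50 x 72 mm; origin at the centre of its underside; leave alone
Things that resemble listed ones, but are neither listed nor needed, are in the scene too. What is shaped like the part that bears box_b_center but black is not meant.

How it is judged:
By the outcome, as a careful person would: the job done as asked, in the order asked, and still so for the second after the job is handed in, with the robot touching nothing.
It also fails if it takes over 70 s, if anything falls off the work surface, if the arm or the gripper's body presses on something with over 40 N, if the wrist force passes 120 N, or if a joint passes its speed limit or range.

## Working session

There is one attempt and no reset: what is moved stays moved. The work goes in short steps, Python scripts to look and compute and a shell command to move; the robot and the scene stay as the last step left them, time stands still between calls to the robot, and variables do not carry over. Pictures are saved under pics/ and viewed, at most 10 in all, crops included, and the job is handed in when it is done.

```bash
mkdir -p pics; python3 - <<'E'
from plant import ctrl
import cv2,numpy as np,pickle
s=ctrl.get_state(); print(s)
for n in("top","side"):
    c=ctrl.read_camera(n); pickle.dump(c,open(n+'.pkl','wb'))
    cv2.imwrite(f'pics/{n}0.png',c['img'][:,:,::-1]); print(n,c['xyz'],c['rotation'],c['camera_matrix'],[k for k in c])
E
```

```text
{'time': 0.0, 'qpos': array([-1.48597122e+00,  2.87191921e-01,  1.57815355e+00,  9.03265596e-06,
        1.27861042e+00, -1.50019682e-01]), 'dq': array([ 0.00100406,  0.00056021,  0.0004043 , -0.00063644,  0.00048948,
       -0.00039536]), 'joint_efforts': array([-3.04031873e-04, -4.05984235e+01, -2.92625785e+01, -1.80251327e-04,
        5.69074255e-03, -2.82363786e-06]), 'eef_pos': array([ 0.15702947, -0.6558129 ,  0.22994237]), 'tcp_rot': array([ 9.93113368e-01,  1.17151364e-01,  4.28319088e-05, -1.18085285e-03]), 'contact_force': array([ 0.35078021, -0.07535082,  0.22431884]), 'wrist_torque': array([-0.02227852,  0.02706374, -0.02144752]), 'finger_force': 0.0, 'opening': 0.9998674100416862}
top [0.42568249 0.1436309  1.15206214] [-0.03281052  0.03779476  0.71529629 -0.69702672] [[487.52997238   0.         254.1472098 ]
 [  0.         487.52997238 181.80701593]
 [  0.           0.           1.        ]] ['img', 'depth', 'camera_matrix', 'xyz', 'rotation']
side [ 0.3476226  -0.9059295   0.64863096] [ 0.50686036 -0.04497576 -0.06044748  0.85872921] [[480.91220012   0.         257.71119126]
 [  0.         480.91220012 187.99331746]
 [  0.           0.           1.        ]] ['img', 'depth', 'camera_matrix', 'xyz', 'rotation']
```

View pics/top0.png

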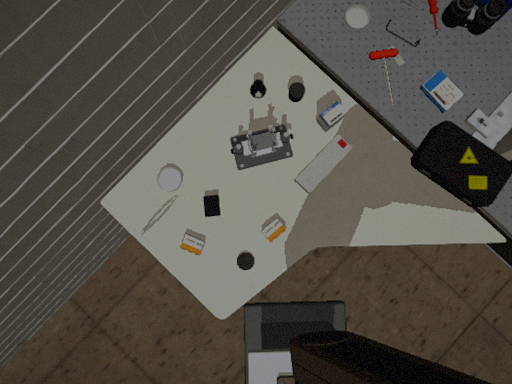

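View pics/side0.png

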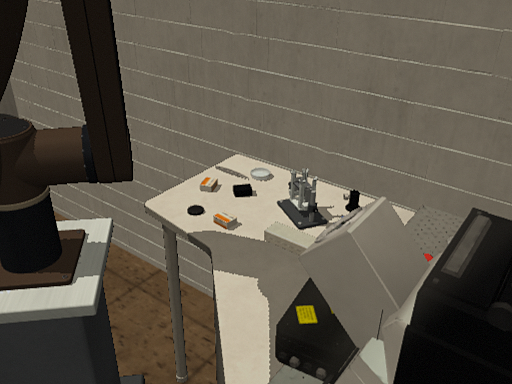

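The top view shows orange/white boxes at (193,243) and (273,230). Things that could be confused with them are the black box at (212,205) and the blue/white carton at (332,114). The magazine is at (262,147), the dish at (170,179) and the lens cap at (246,261). I choose the two orange/white boxes and check them in a close crop, along with a height map from depth.

```bash
cat > h.py <<'E'
import numpy as np,cv2,pickle
from scipy.spatial.transform import Rotation as R
def world(c):
    K=c['camera_matrix'];d=c['depth'];v,u=np.mgrid[:d.shape[0],:d.shape[1]]
    p=np.stack([(u-K[0,2])/K[0,0]*d,-(v-K[1,2])/K[1,1]*d,-d],-1)
    return p@R.from_quat(c['rotation']).as_matrix().T+c['xyz']
def ray(c,uv,z):
    K=c['camera_matrix'];uv=np.atleast_2d(np.float64(uv))
    d=np.c_[(uv[:,0]-K[0,2])/K[0,0],-(uv[:,1]-K[1,2])/K[1,1],-np.ones(len(uv))]@R.from_quat(c['rotation']).as_matrix().T
    return c['xyz']+d*((z-c['xyz'][2])/d[:,2])[:,None]
def proj(c,p):
    q=(np.atleast_2d(p)-c['xyz'])@R.from_quat(c['rotation']).as_matrix();K=c['camera_matrix']
    return np.c_[K[0,2]+K[0,0]*q[:,0]/-q[:,2],K[1,2]-K[1,1]*q[:,1]/-q[:,2]]
E
python3 - <<'E'
from h import *
c=pickle.load(open('top.pkl','rb'));s=pickle.load(open('side.pkl','rb'))
W=world(c);print('desk z',np.median(W[190:200,130:140,2]),W[190:200,130:140,2].std())
roi=np.zeros(c['depth'].shape,np.uint8);roi[60:290,130:345]=1
m=((W[...,2]>.012)&(c['depth']>0)&(roi>0)).astype(np.uint8)
for ct in cv2.findContours(m,cv2.RETR_EXTERNAL,cv2.CHAIN_APPROX_NONE)[0]:
    if len(ct)<15: continue
    k=np.zeros_like(m);cv2.drawContours(k,[ct],-1,1,-1);k&=m
    z=np.median(W[...,2][k>0]);px=cv2.minAreaRect(ct)[0]
    P=W[k>0]; r=cv2.minAreaRect((P[:,:2]*1000).astype(np.float32));print(np.round(px),'z',z.round(3),P[:,2].max().round(3),'rect mm',np.round(r[0],1),np.round(r[1],1),round(r[2],1))
def crop(c,x,y,w,h,f):return cv2.resize(c['img'][y:y+h,x:x+w,::-1],None,fx=f,fy=f,interpolation=cv2.INTER_CUBIC)
a=crop(c,170,190,130,90,6);cv2.imwrite('pics/boxes.png',a)
a=np.hstack([crop(c,220,95,80,90,5),crop(s,270,160,80,90,5)]);cv2.imwrite('pics/mag.png',a)
E
```

```text
desk z -0.0002761913609173883 0.002084794872335068
[192. 244.] z 0.02 0.026 rect mm [398.5 281. ] [48.5 35.4] 66.3
[274. 230.] z 0.02 0.027 rect mm [427.2  91.9] [34.9 47.8] 38.5
[211. 205.] z 0.021 0.028 rect mm [487.5 234.9] [48.4 35.2] 4.6
[169. 179.] z 0.015 0.023 rect mm [551.3 333.4] [57.5 57.1] 87.2
[323. 163.] z 0.031 0.042 rect mm [578.9 -28.9] [ 50.5 149.6] 45.0
[262. 142.] z 0.081 0.118 rect mm [629.3 115.5] [ 61.1 147.2] 14.1
[331. 115.] z 0.071 0.078 rect mm [686.8 -48.6] [37.2 52.3] 37.0
[297.  91.] z 0.048 0.055 rect mm [749.4  29.3] [36.2 37.1] 2.2
[258.  88.] z 0.045 0.056 rect mm [756.3 118.9] [40.8 24. ] 3.1
[330.  72.] z 0.028 0.034 rect mm [811.4 -69.5] [88.2 42.7] 45.1
[180. 112.] z 0.173 0.42 rect mm [713.8 304.1] [  6.1 343.8] 45.1
```

View pics/boxes.png

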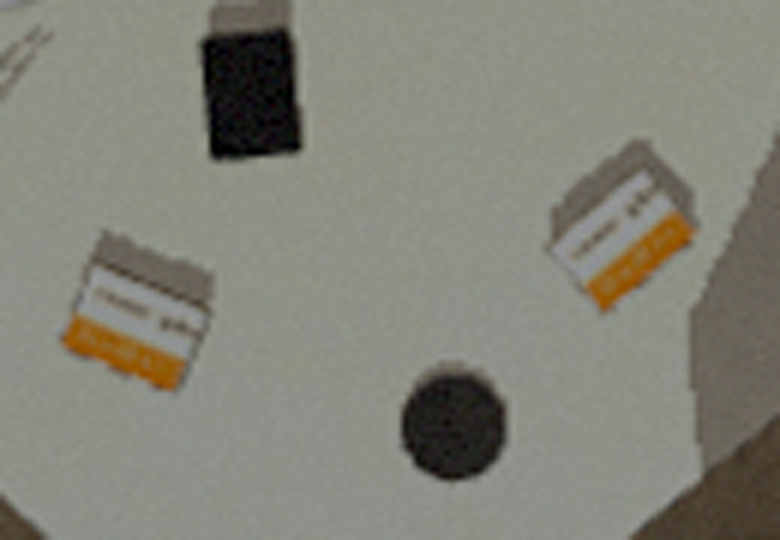

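View pics/mag.png

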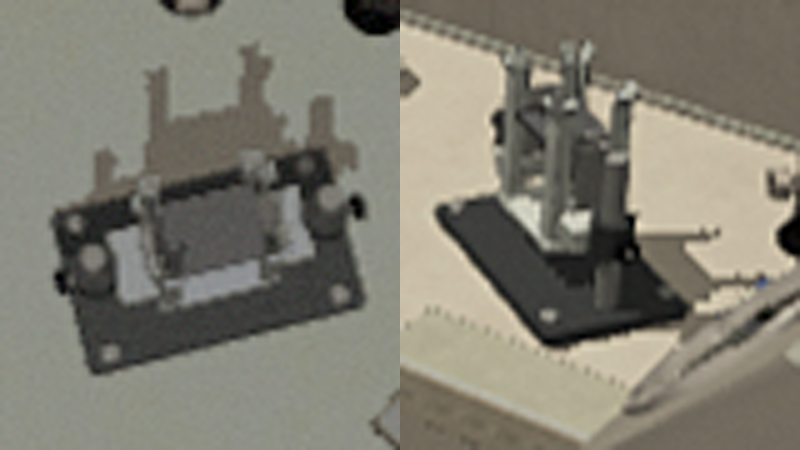

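The crop confirms both targets: white/orange box tops at crop (135,325) and (620,240), with the black lookalike at (250,95). The magazine crop shows the plate corners near crop (55,215), (330,150), (365,300) and (95,375), with the four rails inside. Next I measure the plate and the rim.

```bash
python3 - <<'E'
from h import *
from plant import ctrl
c=pickle.load(open('top.pkl','rb'));s=pickle.load(open('side.pkl','rb'))
W=world(c);g=cv2.cvtColor(c['img'],cv2.COLOR_RGB2GRAY)
g8=cv2.resize(g[115:185,220:310],None,fx=4,fy=4,interpolation=cv2.INTER_CUBIC)
m=(cv2.GaussianBlur(g8,(0,0),2)<82).astype(np.uint8)
ct=max(cv2.findContours(m,cv2.RETR_EXTERNAL,cv2.CHAIN_APPROX_NONE)[0],key=cv2.contourArea)
k=np.zeros_like(m);cv2.drawContours(k,[cv2.convexHull(ct)],-1,0,-1);cv2.drawContours(k,[ct],-1,1,-1)
k=cv2.morphologyEx(k,cv2.MORPH_CLOSE,np.ones((61,61)));k=cv2.morphologyEx(k,cv2.MORPH_OPEN,cv2.getStructuringElement(2,(45,45)))
ct=max(cv2.findContours(k,cv2.RETR_EXTERNAL,cv2.CHAIN_APPROX_NONE)[0],key=cv2.contourArea)
px=(ct[:,0]+.5)/4-.5+[220,115];P=ray(c,px,.010)[:,:2]*1000
print('plate',cv2.minAreaRect(P.astype(np.float32)))
v=cv2.cvtColor(g8,cv2.COLOR_GRAY2BGR);cv2.drawContours(v,[ct],-1,(0,0,255),1);cv2.imwrite('pics/plate.png',cv2.resize(v,None,fx=2,fy=2))
# rim points: highest
sub=np.zeros_like(g);sub[115:185,220:310]=1
Z=W[...,2];q=W[(sub>0)&(Z>.1)&(Z<.14)]
print(len(q),np.percentile(q[:,2],[10,50,90]),'rim rect',cv2.minAreaRect((q[:,:2]*1000).astype(np.float32)))
Ws=world(s);q=Ws[(Ws[...,0]>.55)&(Ws[...,0]<.71)&(Ws[...,1]>.03)&(Ws[...,1]<.2)&(Ws[...,2]>.07)]
print(len(q),np.percentile(q[:,2],[50,90,97,99.5]))
q=q[q[:,2]>.1];print(np.round(q[np.argsort(-q[:,2])][:25]*1000))
# orange check: boxes edges via white/orange not needed
E
```

```text
plate ((624.2830810546875, 113.69354248046875), (80.64311218261719, 148.29405212402344), 13.072802543640137)
110 [0.10515562 0.11010637 0.11399432] rim rect ((624.78076171875, 114.58564758300781), (50.23038101196289, 63.080501556396484), 12.513018608093262)
470 [0.08847653 0.10883807 0.11235944 0.11395252]
[[607.  80. 114.]
 [640. 135. 114.]
 [595. 135. 114.]
 [612.  80. 114.]
 [651.  97. 114.]
 [596. 130. 114.]
 [646.  87. 113.]
 [603. 141. 113.]
 [617.  80. 113.]
 [606. 141. 113.]
 [640. 144. 113.]
 [649.  99. 113.]
 [595. 127. 112.]
 [639. 139. 112.]
 [615.  82. 112.]
 [594. 133. 112.]
 [630. 146. 112.]
 [605. 138. 112.]
 [653.  94. 112.]
 [644.  90. 112.]
 [649.  90. 112.]
 [642.  91. 112.]
 [600. 134. 111.]
 [641. 135. 111.]
 [608.  91. 111.]]
```

View pics/plate.png

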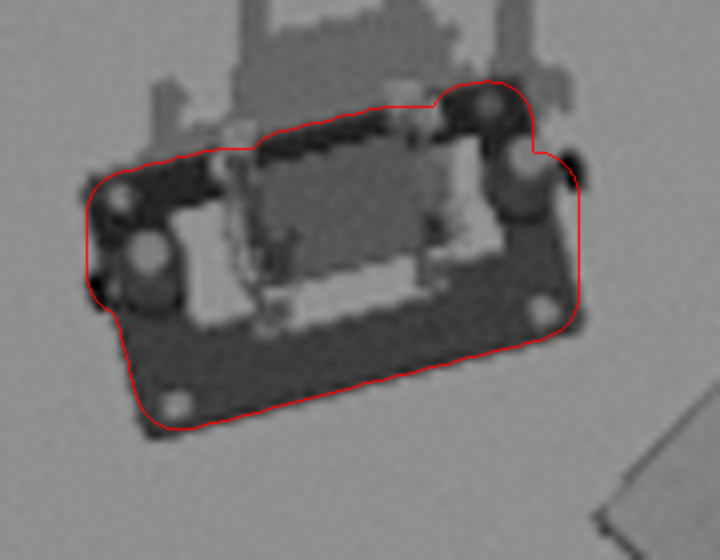

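The plate outline fits on its long edges (z = 10 mm) but is spoiled at the ends by the clamp knobs at (570,170) and (95,290). So I use the screw heads at (120,197), (490,105), (543,310) and (176,405) and the post tops at (150,252) and (527,157).

```bash
python3 - <<'E'
from h import *
c=pickle.load(open('top.pkl','rb'));s=pickle.load(open('side.pkl','rb'))
f=lambda p:(np.float64(p)+.5)/8-.5+[220,115]
S=ray(c,f([(120,197),(490,105),(543,310),(176,405)]),.011)*1000
print(S.mean(0),[np.degrees(np.arctan2(*(S[a]-S[b])[1::-1])) for a,b in((0,1),(3,2),(0,3),(1,2))],np.linalg.norm(S[0]-S[1]),np.linalg.norm(S[0]-S[3]))
T=ray(c,f([(150,252),(527,157)]),.094)*1000
print(T.mean(0),np.degrees(np.arctan2(*(T[0]-T[1])[1::-1])),np.linalg.norm(T[0]-T[1]))
# boxes from colour in the top view and side view
for n,C in(('top',c),('side',s)):
    h=cv2.cvtColor(C['img'],cv2.COLOR_RGB2HSV);o=cv2.inRange(h,(8,120,90),(25,255,255))
    nl,_,st,ce=cv2.connectedComponentsWithStats(o)
    print(n,[(st[i,4],ce[i].round(1)) for i in range(1,nl) if st[i,4]>8])
# box rect from height map with subpixel: top view at z=.02
W=world(c)
for x,y in((.3985,.281),(.4272,.0919)):
    q=(abs(W[...,0]-x)<.04)&(abs(W[...,1]-y)<.04)&(W[...,2]>.013)
    v,u=np.nonzero(q);P=ray(c,np.c_[u,v],.02)[:,:2]*1000
    e=np.linalg.eigh(np.cov(P.T));d=e[1][:,1];print('box',P.mean(0),np.degrees(np.arctan2(d[1],d[0]))%180,len(P),'px area mm2',len(P)*(1.132/487.5*1000)**2)
E
```

```text
[624.04717298 115.35049796  11.        ] [np.float64(102.72642354942073), np.float64(103.18454248972999), np.float64(13.587723829219128), np.float64(12.487988107848768)] 113.39506559447166 64.41534951017957
[623.34688633 115.2860814   94.        ] 102.88163951283475 107.09568373870572
top [(np.int32(106), array([276.3, 233. ])), (np.int32(109), array([190.1, 248.4]))]
side [(np.int32(38), array([205. , 180.8])), (np.int32(49), array([ 58.6, 216.6])), (np.int32(59), array([222.1, 217.7])), (np.int32(35), array([219.8, 224.1])), (np.int32(526), array([130. , 260.9])), (np.int32(26), array([164.4, 277.5])), (np.int32(9), array([105. , 276.2])), (np.int32(16), array([151. , 280.5])), (np.int32(26), array([181.8, 284.3])), (np.int32(569), array([197. , 303.8])), (np.int32(88), array([113.8, 294. ])), (np.int32(2163), array([146., 328.])), (np.int32(9), array([152.8, 291.9])), (np.int32(21), array([110.7, 308. ])), (np.int32(38), array([211.1, 323.3])), (np.int32(559), array([197.2, 337.6])), (np.int32(63), array([114.9, 340.9])), (np.int32(131), array([123.5, 368.1])), (np.int32(15), array([214.4, 361.9])), (np.int32(17), array([172.8, 364.4])), (np.int32(22), array([163.4, 372.3])), (np.int32(129), array([206.9, 376. ]))]
box [398.59320145 280.48137213] 66.56668080439471 325 px area mm2 1752.3747008547007
box [427.04320343  91.87546798] 130.33698590681206 309 px area mm2 1666.1039463510847
```

Magazine: centre (624.0, 115.3) mm, y axis at 103°, rim about 112 mm. Box A: (398.6, 280.8), long axis 66.5°. Box B: (427.1, 91.9), long axis about 129.4°. Next I check that the path is clear and compute the moves.

```bash
cat >> h.py <<'E'
def go(x,y,z,ang):
    "mm, closing-line angle deg -> row numbers from the present pose"
    from plant import ctrl
    s=ctrl.get_state();M=R.from_quat(s['tcp_rot']).as_matrix()
    d=M.T@(np.array([x,y,z])/1000-s['eef_pos'])*100
    a=np.degrees(np.arctan2(M[1,1],M[0,1]));t=(a-ang+90)%180-90
    print('dx %.2f dy %.2f dz %.2f twist %.2f'%(*d,t),'| tcp',(s['eef_pos']*1000).round(1),'ang %.1f'%a,'F',s['contact_force'].round(1),'op %.3f ff %.1f t %.2f'%(s['opening'],s['finger_force'],s['time']),'q6 %.2f'%s['qpos'][5])
E
python3 - <<'E'
from h import *
for f in('top','side'):
    c=pickle.load(open(f+'.pkl','rb'));W=world(c)
    for y0 in np.arange(-.7,.4,.1):
        print(f,round(y0,1),[ (round(float(np.percentile(q,98)),2) if len(q)>5 else None) for x0 in np.arange(.1,.8,.1) for q in [W[...,2][(c['depth']>0)&(W[...,0]>x0)&(W[...,0]<x0+.1)&(W[...,1]>y0)&(W[...,1]<y0+.1)]]])
go(450,-300,231,-76.5)
go(427.1,91.9,120,39.4)
E
```

```text
top -0.7 [-0.68, -0.68, -0.68, None, None, None, None]
top -0.6 [-0.68, -0.68, -0.09, None, None, None, None]
top -0.5 [-0.68, -0.68, 0.0, 0.03, 0.11, 0.1, 0.04]
top -0.4 [-0.68, -0.68, 0.0, 0.1, 0.11, 0.11, 0.06]
top -0.3 [-0.68, -0.68, 0.0, 0.0, 0.11, 0.11, 0.05]
top -0.2 [-0.48, 0.56, 0.0, 0.0, 0.0, 0.03, 0.04]
top -0.1 [-0.41, 0.54, 0.0, 0.0, 0.03, 0.07, 0.07]
top -0.0 [0.37, 0.48, 0.0, 0.02, 0.03, 0.11, 0.05]
top 0.1 [0.0, 0.0, 0.01, 0.02, 0.02, 0.11, 0.05]
top 0.2 [-0.68, 0.0, 0.02, 0.02, 0.02, 0.0, 0.53]
top 0.3 [-0.68, -0.68, 0.01, 0.01, 0.02, 0.69, 0.59]
side -0.7 [None, None, None, None, 0.38, 0.38, None]
side -0.6 [None, 0.49, None, 0.36, 0.37, 0.37, 0.31]
side -0.5 [0.58, None, None, 0.35, 0.37, 0.37, None]
side -0.4 [0.58, None, 0.0, 0.1, 0.11, None, None]
side -0.3 [None, None, 0.0, 0.0, 0.1, None, None]
side -0.2 [0.54, 0.55, 0.0, 0.0, 0.0, None, None]
side -0.1 [0.41, 0.5, 0.0, 0.0, 0.03, 0.07, None]
side -0.0 [0.3, 0.39, 0.0, 0.02, 0.03, 0.11, 0.05]
side 0.1 [0.0, 0.0, 0.01, 0.02, 0.09, 0.11, 0.05]
side 0.2 [-0.68, 0.0, 0.02, 0.02, 0.02, 0.0, 0.49]
side 0.3 [-0.68, -0.68, 0.0, 0.01, 0.02, 0.47, 0.48]
dx 36.77 dy -27.80 dz -0.02 twist -0.05 | tcp [ 157.  -655.9  230.1] ang -76.5 F [ 0.5 -0.5 -0.3] op 1.003 ff 0.0 t 0.10 q6 -0.15
dx 43.66 dy -66.42 dz 11.16 twist 64.05 | tcp [ 157.  -655.9  230.1] ang -76.5 F [ 0.5 -0.5 -0.3] op 1.003 ff 0.0 t 0.10 q6 -0.15
```

```bash
python3 -m pendant '[{"dx":0.65,"dy":-5.9,"twist":-10},{"dx":1.3,"dy":-11.8,"twist":-20},{"dx":2,"dy":-17.6,"twist":-30},{"dx":6.2,"dy":-19,"twist":-40},{"dx":10.5,"dy":-20.4,"twist":-50},{"dx":14.8,"dy":-21.8,"twist":-60},{"dx":20.2,"dy":-25.1,"twist":-70},{"dx":25.6,"dy":-28.4,"twist":-80},{"dx":29.5,"dy":-31.9,"twist":-90},{"dx":33.4,"dy":-35.4,"twist":-100}]' 70 40
python3 -c "
from h import *
go(470,-60,200,39.4);go(440,70,120,39.4);go(427.1,91.9,60,39.4)"
```

```text
dx 44.30 dy -50.67 dz 3.13 twist 64.05 | tcp [ 157.  -655.9  230.1] ang -76.5 F [ 0.5 -0.5 -0.3] op 1.003 ff 0.0 t 0.10 q6 -0.15
dx 44.41 dy -63.99 dz 11.16 twist 64.05 | tcp [ 157.  -655.9  230.1] ang -76.5 F [ 0.5 -0.5 -0.3] op 1.003 ff 0.0 t 0.10 q6 -0.15
dx 43.66 dy -66.41 dz 17.16 twist 64.05 | tcp [ 157.  -655.9  230.1] ang -76.5 F [ 0.5 -0.5 -0.3] op 1.003 ff 0.0 t 0.10 q6 -0.15$[0]: bad value
```

```bash
python3 -m pendant '[{"dx":0.65,"dy":-5.9,"dz":0,"twist":-10},{"dx":1.3,"dy":-11.8,"dz":0,"twist":-20},{"dx":2,"dy":-17.6,"dz":0,"twist":-30},{"dx":6.2,"dy":-19,"dz":0,"twist":-40},{"dx":10.5,"dy":-20.4,"dz":0,"twist":-50},{"dx":14.8,"dy":-21.8,"dz":0,"twist":-60},{"dx":20.2,"dy":-25.1,"dz":0,"twist":-70},{"dx":25.6,"dy":-28.4,"dz":0,"twist":-80},{"dx":29.5,"dy":-31.9,"dz":0,"twist":-90},{"dx":33.4,"dy":-35.4,"dz":0,"twist":-100}]' 70 40
python3 -c "
from h import *
go(470,-60,200,39.4);go(440,70,120,39.4);go(427.1,91.9,60,39.4)"
```

```text
time: 1.35
eef_pos: [0.4002, -0.2326, 0.2309]
tcp_rot: [0.546, 0.838, 0.0, -0.0]
contact_force: [1.1, -0.5, -0.2]
opening: 0.698
finger_force: 0.0
dx 12.97 dy 13.35 dz 3.10 twist -15.60 | tcp [ 400.2 -232.6  230.9] ang 23.8 F [ 1.1 -0.5 -0.2] op 0.698 ff 0.0 t 1.35 q6 -1.16
dx 26.08 dy 15.85 dz 11.10 twist -15.60 | tcp [ 400.2 -232.6  230.9] ang 23.8 F [ 1.1 -0.5 -0.2] op 0.698 ff 0.0 t 1.35 q6 -1.16
dx 28.60 dy 15.56 dz 17.10 twist -15.60 | tcp [ 400.2 -232.6  230.9] ang 23.8 F [ 1.1 -0.5 -0.2] op 0.698 ff 0.0 t 1.35 q6 -1.16
```

```bash
python3 -m pendant '[{"dx":4.3,"dy":4.4,"dz":1,"twist":-5},{"dx":8.6,"dy":8.9,"dz":2,"twist":-10},{"dx":13,"dy":13.3,"dz":3,"twist":-15.6},{"dx":17.4,"dy":14.2,"dz":6,"twist":-15.6},{"dx":21.8,"dy":15,"dz":9,"twist":-15.6},{"dx":26,"dy":15.8,"dz":11,"twist":-15.6},{"dx":28.6,"dy":15.6,"dz":15,"twist":-15.6},{"dx":28.6,"dy":15.6,"dz":17,"twist":-15.6},{"dx":28.6,"dy":15.6,"dz":17,"twist":-15.6}]'
python3 -c "
from h import *
go(427.1,91.9,3,39.4)
from plant import ctrl
c=ctrl.read_camera('top');a=c['img'][190:290,200:340,::-1];b=ctrl.read_camera('side')['img'][150:250,160:300,::-1]
cv2.imwrite('pics/pre.png',cv2.resize(np.vstack([a,b]),None,fx=3,fy=3,interpolation=2))"
```

```text
time: 2.48
eef_pos: [0.4268, 0.0903, 0.0595]
tcp_rot: [0.43, 0.903, -0.001, -0.002]
contact_force: [-0.2, -0.3, 0.1]
opening: 0.699
finger_force: 0.0
dx 0.08 dy 0.15 dz 5.65 twist -0.30 | tcp [426.8  90.3  59.5] ang 39.1 F [-0.2 -0.3  0.1] op 0.699 ff 0.0 t 2.48 q6 -0.71
```

View pics/pre.png

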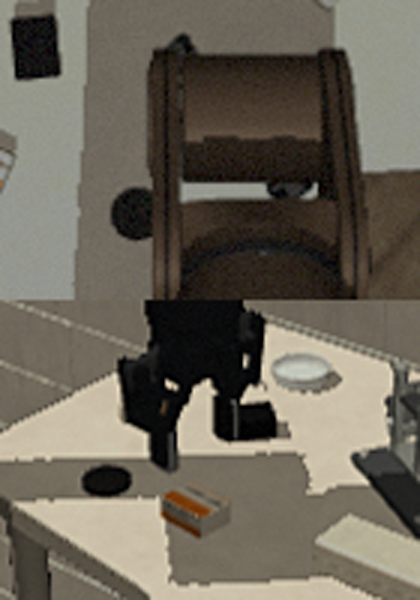

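The top view is hidden by the wrist. The side view (lower half) shows the open fingers above box B, which is at (195,510). I descend in steps, then close.

```bash
python3 -m pendant '[{"dx":0.1,"dy":0.15,"dz":2,"twist":-0.3},{"dx":0.1,"dy":0.15,"dz":4,"twist":-0.3},{"dx":0.1,"dy":0.15,"dz":5.2,"twist":-0.3},{"dx":0.1,"dy":0.15,"dz":5.6,"twist":-0.3},{"dx":0.1,"dy":0.15,"dz":5.6,"twist":-0.3}]'
python3 -m pendant '[{"dx":0,"dy":0,"dz":0,"twist":0},{"dx":0,"dy":0,"dz":0,"twist":0},{"dx":0,"dy":0,"dz":0,"twist":0},{"dx":0,"dy":0,"dz":0,"twist":0},{"dx":0,"dy":0,"dz":0,"twist":0},{"dx":0,"dy":0,"dz":0,"twist":0}]' 20 40
```

```text
time: 3.2
eef_pos: [0.4299, 0.0916, 0.0058]
tcp_rot: [0.428, 0.904, 0.0, 0.0]
contact_force: [-0.5, -1.2, -0.0]
opening: 0.701
finger_force: 0.0
time: 3.95
eef_pos: [0.4303, 0.0917, 0.0062]
tcp_rot: [0.428, 0.904, 0.0, 0.001]
contact_force: [-0.5, 0.3, 5.7]
opening: 0.387
finger_force: 41.3
```

```bash
python3 -m pendant '[{"dx":0,"dy":0,"dz":-2,"twist":0},{"dx":0,"dy":0,"dz":-6,"twist":0},{"dx":0,"dy":0,"dz":-11,"twist":0},{"dx":0,"dy":0,"dz":-15,"twist":0},{"dx":0,"dy":0,"dz":-15,"twist":0}]'
python3 -c "
from h import *
go(624.5,113.2,155,13)"
```

```text
time: 4.58
eef_pos: [0.4315, 0.0917, 0.1587]
tcp_rot: [0.428, 0.904, 0.002, 0.003]
contact_force: [0.1, -0.4, -1.3]
opening: 0.384
finger_force: 40.6
dx -10.58 dy 16.28 dz 0.51 twist 26.37 | tcp [431.5  91.7 158.7] ang 39.4 F [ 0.1 -0.4 -1.3] op 0.384 ff 40.6 t 4.58 q6 -0.71
```

```bash
python3 -m pendant '[{"dx":-2.6,"dy":4,"dz":0.5,"twist":8},{"dx":-5.2,"dy":8,"dz":0.5,"twist":16},{"dx":-7.9,"dy":12.2,"dz":0.5,"twist":22},{"dx":-10,"dy":15.4,"dz":0.5,"twist":26.3},{"dx":-10.6,"dy":16.3,"dz":0.5,"twist":26.3},{"dx":-10.6,"dy":16.3,"dz":0.5,"twist":26.3},{"dx":-10.6,"dy":16.3,"dz":0.5,"twist":26.3}]'
python3 - <<'E'
from h import *
from plant import ctrl
go(624.5,113.2,155,13)
s=ctrl.read_camera('side');pickle.dump(s,open('side1.pkl','wb'))
o=cv2.resize(s['img'][110:235,250:350,::-1],None,fx=4.5,fy=4.5,interpolation=2)
cv2.imwrite('pics/over.png',o)
E
```

```text
time: 5.45
eef_pos: [0.621, 0.1131, 0.1494]
tcp_rot: [0.622, 0.783, -0.001, -0.001]
contact_force: [0.0, 0.6, 0.1]
opening: 0.386
finger_force: 40.6
dx -0.07 dy 0.34 dz -0.56 twist 0.09 | tcp [621.  113.1 149.4] ang 13.1 F [0.  0.6 0.1] op 0.386 ff 40.6 t 5.45 q6 -0.21
```

View pics/over.png

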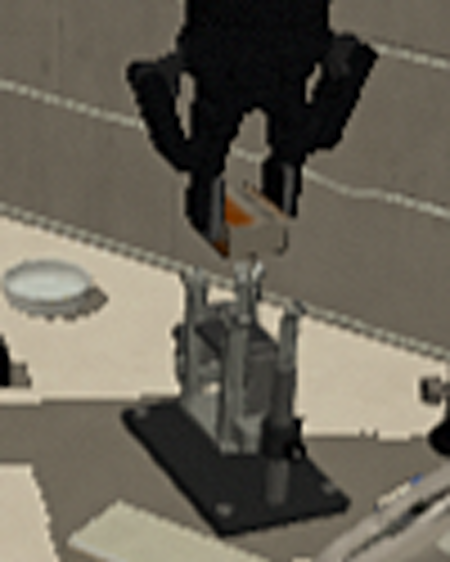

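The side view shows box B held level over the magazine, with its end face at crop (225–290, 205–255) and the rail tops at (195,270), (250,265), (295,306) and (238,315). I check the offset numerically in this one camera.

```bash
python3 - <<'E'
from h import *
s=pickle.load(open('side1.pkl','rb'));s0=pickle.load(open('side.pkl','rb'))
print('mag centre at rim z .112/.115 ->',proj(s,[[.624,.1153,.112],[.624,.1153,.115]]),'seen (304.4,174.4)')
a=np.radians(103);ey=np.array([np.cos(a),np.sin(a)]);ex=np.array([np.cos(a-np.pi/2),np.sin(a-np.pi/2)])
t=np.array([621.,113.1])
W=world(s)*1000;hsv=cv2.cvtColor(s['img'],cv2.COLOR_RGB2HSV)
for r in range(152,170):
    print(r,[(int(W[r,c,2]),int((W[r,c,:2]-t)@ey),int((W[r,c,:2]-t)@ex),int(hsv[r,c,2])) for c in range(298,318,2)])
for off in (0,2.2):
    cs=[np.r_[t+ex*sx*17+ey*(off-24),z] for sx in(-1,1) for z in(143.5,163.5)]
    print('off',off,proj(s,np.array(cs)/1000).round(1).tolist())
m0=[np.array([624,115.3])+ex*sx*18+ey*sy*25 for sx in(-1,1) for sy in(-1,1)]
E
```

```text
mag centre at rim z .112/.115 -> [[303.37632939 173.70433817]
 [303.4518906  172.61492106]] seen (304.4,174.4)
152 [(180, -12, -22, 66), (165, 14, -3, 119), (162, 19, 5, 104), (164, 13, 7, 101), (163, 13, 12, 90), (164, 9, 16, 21), (169, -1, 15, 6), (172, -8, 17, 0), (173, -11, 20, 68), (168, -4, 30, 0)]
153 [(177, -12, -21, 66), (165, 9, -5, 113), (163, 11, 1, 117), (163, 10, 5, 85), (163, 8, 10, 113), (163, 8, 15, 63), (166, 0, 16, 0), (172, -12, 15, 2), (172, -14, 19, 56), (76, 167, 128, 65)]
154 [(174, -10, -21, 66), (163, 8, -5, 110), (164, 5, -1, 122), (165, 2, 1, 100), (162, 4, 8, 95), (164, 0, 11, 113), (165, -2, 15, 21), (168, -11, 15, 5), (168, -12, 20, 56), (73, 166, 128, 106)]
155 [(172, -12, -21, 67), (164, 1, -8, 107), (163, 1, -3, 119), (163, 0, 1, 120), (162, 0, 6, 101), (165, -6, 8, 119), (164, -7, 13, 97), (166, -12, 15, 9), (163, -8, 23, 48), (70, 167, 128, 106)]
156 [(169, -11, -21, 67), (164, -2, -11, 108), (163, -2, -5, 115), (162, -3, 0, 121), (163, -6, 2, 110), (163, -8, 7, 99), (163, -9, 12, 126), (163, -11, 16, 38), (159, -6, 24, 39), (66, 168, 129, 104)]
15
[... 2172 characters left out ...]
0, 110, 100), (21, 194, 113, 72), (24, 187, 116, 105), (28, 178, 118, 109), (27, 179, 125, 111), (29, 173, 128, 111), (31, 166, 131, 106)]
168 [(11, 214, 98, 104), (9, 217, 106, 111), (111, 31, 14, 119), (109, 33, 21, 121), (112, 27, 23, 87), (20, 188, 117, 116), (21, 185, 122, 106), (23, 178, 125, 108), (26, 173, 128, 108), (29, 165, 131, 105)]
169 [(5, 219, 100, 103), (8, 212, 103, 106), (110, 29, 13, 132), (109, 28, 18, 129), (109, 26, 23, 118), (112, 19, 25, 120), (20, 180, 119, 106), (22, 176, 124, 106), (23, 172, 128, 109), (26, 164, 130, 107)]
off 0 [[301.2, 167.8], [301.7, 160.2], [314.0, 165.7], [314.7, 158.1]]
off 2.2 [[300.8, 167.4], [301.3, 159.8], [313.6, 165.3], [314.2, 157.7]]
```

```bash
python3 - <<'E'
from h import *
a=np.radians(103);ey=np.array([np.cos(a),np.sin(a)]);ex=np.array([ey[1],-ey[0]])
for f in('side','side1','top'):
    s=pickle.load(open(f+'.pkl','rb'));W=world(s)*1000
    m=(np.hypot(W[...,0]-624,W[...,1]-115)<60)&(W[...,2]>98)&(W[...,2]<118)
    P=W[m];u=(P[:,:2]-[624,115.3])@ex;v=(P[:,:2]-[624,115.3])@ey
    print(f,m.sum(),'x pct',np.percentile(u,[0,3,97,100]).round(1),'y',np.percentile(v,[0,3,97,100]).round(1))
    for sx in(-1,1):
        for sy in(-1,1):
            k=(u*sx>8)&(v*sy>8)
            if k.sum(): print('  rail',sx,sy,k.sum(),u[k].mean().round(1),v[k].mean().round(1),np.percentile(P[k,2],90).round(1))
s=pickle.load(open('side1.pkl','rb'));W=world(s)*1000
V=cv2.cvtColor(s['img'],cv2.COLOR_RGB2HSV)[...,2].astype(float)
for r in (161,162,163,164):print([int(V[r,c]) for c in range(294,320)])
E
```

```text
side 125 x pct [-25.2 -23.9  22.2  23.5] y [-32.6 -31.8  29.6  32.1]
  rail -1 -1 32 -17.9 -26.6 112.2
  rail -1 1 30 -18.2 23.4 113.0
  rail 1 -1 27 16.2 -27.8 112.2
  rail 1 1 36 15.9 23.8 111.6
side1 124 x pct [-25.8 -23.6  22.4  24.6] y [-32.4 -31.4  30.   32.5]
  rail -1 -1 32 -18.2 -27.5 112.6
  rail -1 1 29 -17.8 24.4 112.2
  rail 1 -1 27 16.4 -27.5 112.3
  rail 1 1 36 16.5 24.9 111.8
top 111 x pct [-24.7 -23.2  24.5  25.6] y [-32.5 -31.6  29.6  30.8]
  rail -1 -1 27 -17.0 -26.6 113.1
  rail -1 1 24 -17.2 25.2 113.9
  rail 1 -1 33 18.1 -26.0 113.1
  rail 1 1 27 18.5 24.6 115.3
[24, 21, 31, 62, 58, 63, 57, 99, 99, 95, 97, 98, 98, 96, 98, 97, 98, 97, 99, 75, 104, 108, 109, 107, 106, 106]
[88, 37, 38, 59, 52, 62, 61, 94, 100, 99, 96, 98, 99, 98, 98, 100, 100, 98, 101, 63, 100, 109, 109, 107, 109, 107]
[114, 87, 42, 47, 55, 61, 50, 92, 98, 99, 98, 98, 100, 99, 99, 99, 96, 97, 100, 61, 104, 111, 108, 108, 107, 109]
[108, 115, 85, 46, 54, 61, 50, 93, 97, 100, 98, 96, 100, 99, 99, 94, 99, 98, 101, 54, 101, 110, 109, 108, 107, 109]
```

Within the camera error, box and mouth agree. The rim is about 112.5 mm, so the lips should be near 83.5 mm. The box underside is about 6 mm below the TCP. I centre it and go down into the mouth.

```bash
python3 -c "
from h import *
go(624.6,112.3,130,13)"
python3 -m pendant '[{"dx":-0.15,"dy":0.35,"dz":1,"twist":0},{"dx":-0.15,"dy":0.35,"dz":2,"twist":0},{"dx":-0.15,"dy":0.35,"dz":2.5,"twist":0},{"dx":-0.15,"dy":0.35,"dz":2.8,"twist":0},{"dx":-0.15,"dy":0.35,"dz":2.8,"twist":0}]'
python3 -c "
from h import *
go(624.6,112.3,110,13)"
```

```text
dx -0.16 dy 0.32 dz 1.98 twist 0.08 | tcp [621.2 113.1 149.8] ang 13.1 F [ 1.  -0.3  0.1] op 0.385 ff 40.6 t 5.50 q6 -0.21
time: 6.12
eef_pos: [0.6262, 0.1124, 0.122]
tcp_rot: [0.622, 0.783, -0.0, -0.0]
contact_force: [-0.2, -0.3, -0.4]
opening: 0.388
finger_force: 40.6
dx 0.02 dy -0.16 dz 1.20 twist 0.06 | tcp [626.2 112.4 122. ] ang 13.1 F [-0.2 -0.3 -0.4] op 0.388 ff 40.6 t 6.12 q6 -0.21
```

```bash
python3 -m pendant '[{"dx":0,"dy":-0.15,"dz":0.3,"twist":0},{"dx":0,"dy":-0.15,"dz":0.6,"twist":0},{"dx":0,"dy":-0.15,"dz":0.9,"twist":0},{"dx":0,"dy":-0.15,"dz":0.9,"twist":0}]'
python3 -m pendant '[{"dx":0,"dy":0,"dz":0.25,"twist":0},{"dx":0,"dy":0,"dz":0.5,"twist":0},{"dx":0,"dy":0,"dz":0.8,"twist":0},{"dx":0,"dy":0,"dz":0.8,"twist":0}]'
python3 -c "
from h import *
go(624.6,112.3,90,13)"
```

```text
time: 6.62
eef_pos: [0.6247, 0.1121, 0.1129]
tcp_rot: [0.622, 0.783, -0.0, -0.0]
contact_force: [-0.2, 0.0, 0.4]
opening: 0.385
finger_force: 40.6
time: 7.12
eef_pos: [0.6247, 0.1121, 0.1049]
tcp_rot: [0.622, 0.783, -0.0, -0.0]
contact_force: [-0.7, -0.2, -0.6]
opening: 0.387
finger_force: 40.6
dx 0.02 dy -0.00 dz 1.49 twist 0.05 | tcp [624.7 112.1 104.9] ang 13.1 F [-0.7 -0.2 -0.6] op 0.387 ff 40.6 t 7.12 q6 -0.21
```

The box underside is 13 mm into the mouth with no side force. Now I feel for the lips.

```bash
python3 -m pendant '[{"dx":0,"dy":0,"dz":0.3,"twist":0},{"dx":0,"dy":0,"dz":0.6,"twist":0},{"dx":0,"dy":0,"dz":0.8,"twist":0},{"dx":0,"dy":0,"dz":0.8,"twist":0}]'
python3 -m pendant '[{"dx":0,"dy":0,"dz":0.15,"twist":0},{"dx":0,"dy":0,"dz":0.3,"twist":0},{"dx":0,"dy":0,"dz":0.3,"twist":0}]'
python3 -m pendant '[{"dx":0,"dy":0,"dz":0.15,"twist":0},{"dx":0,"dy":0,"dz":0.3,"twist":0},{"dx":0,"dy":0,"dz":0.3,"twist":0}]'
python3 -m pendant '[{"dx":0,"dy":0,"dz":0.15,"twist":0},{"dx":0,"dy":0,"dz":0.3,"twist":0},{"dx":0,"dy":0,"dz":0.3,"twist":0}]'
```

```text
time: 7.62
eef_pos: [0.6247, 0.1121, 0.097]
tcp_rot: [0.622, 0.783, -0.0, -0.0]
contact_force: [0.5, -0.1, -0.9]
opening: 0.391
finger_force: 40.6
time: 8.0
eef_pos: [0.6251, 0.1124, 0.0946]
tcp_rot: [0.622, 0.783, 0.0, 0.0]
contact_force: [-0.4, 1.3, -0.5]
opening: 0.385
finger_force: 40.7
time: 8.38
eef_pos: [0.6257, 0.1121, 0.0922]
tcp_rot: [0.622, 0.783, 0.001, 0.001]
contact_force: [0.1, 1.3, 4.2]
opening: 0.385
finger_force: 41.2
time: 8.75
eef_pos: [0.6249, 0.1121, 0.0879]
tcp_rot: [0.622, 0.783, 0.0, 0.0]
contact_force: [0.9, 0.7, 1.8]
opening: 0.386
finger_force: 40.8
```

The lip slopes were felt at TCP z ≈ 93, so the click is expected at TCP ≈ 68–69. Continuing gently.

```bash
python3 -m pendant '[{"dx":0,"dy":0,"dz":0.25,"twist":0},{"dx":0,"dy":0,"dz":0.5,"twist":0},{"dx":0,"dy":0,"dz":0.7,"twist":0},{"dx":0,"dy":0,"dz":0.7,"twist":0}]'
python3 -m pendant '[{"dx":0,"dy":0,"dz":0.25,"twist":0},{"dx":0,"dy":0,"dz":0.5,"twist":0},{"dx":0,"dy":0,"dz":0.7,"twist":0},{"dx":0,"dy":0,"dz":0.7,"twist":0}]'
python3 -m pendant '[{"dx":0,"dy":0,"dz":0.15,"twist":0},{"dx":0,"dy":0,"dz":0.3,"twist":0},{"dx":0,"dy":0,"dz":0.3,"twist":0}]'
```

```text
time: 9.25
eef_pos: [0.6248, 0.1121, 0.0809]
tcp_rot: [0.622, 0.783, -0.0, -0.0]
contact_force: [0.7, 1.1, 1.3]
opening: 0.385
finger_force: 40.8
time: 9.75
eef_pos: [0.6248, 0.1121, 0.074]
tcp_rot: [0.622, 0.783, -0.0, -0.0]
contact_force: [1.7, 0.6, 1.9]
opening: 0.387
finger_force: 40.9
time: 10.12
eef_pos: [0.6249, 0.1121, 0.0712]
tcp_rot: [0.622, 0.783, -0.0, -0.0]
contact_force: [1.0, 1.4, 1.4]
opening: 0.382
finger_force: 41.0
```

```bash
python3 -m pendant '[{"dx":0,"dy":0,"dz":0.1,"twist":0},{"dx":0,"dy":0,"dz":0.2,"twist":0},{"dx":0,"dy":0,"dz":0.2,"twist":0}]'
python3 -m pendant '[{"dx":0,"dy":0,"dz":0.1,"twist":0},{"dx":0,"dy":0,"dz":0.2,"twist":0},{"dx":0,"dy":0,"dz":0.2,"twist":0}]'
python3 -m pendant '[{"dx":0,"dy":0,"dz":0.1,"twist":0},{"dx":0,"dy":0,"dz":0.15,"twist":0},{"dx":0,"dy":0,"dz":0.15,"twist":0}]'
python3 - <<'E'
from plant import ctrl
import cv2,pickle,numpy as np
s=ctrl.read_camera('side');pickle.dump(s,open('side2.pkl','wb'))
cv2.imwrite('pics/in1.png',cv2.resize(s['img'][130:230,265:345,::-1],None,fx=7,fy=6,interpolation=2))
E
```

```text
time: 10.5
eef_pos: [0.6248, 0.112, 0.0689]
tcp_rot: [0.622, 0.783, -0.0, -0.0]
contact_force: [0.6, 0.5, 2.2]
opening: 0.383
finger_force: 40.8
time: 10.88
eef_pos: [0.6248, 0.1121, 0.0672]
tcp_rot: [0.622, 0.783, -0.0, -0.0]
contact_force: [0.2, 1.0, 2.2]
opening: 0.386
finger_force: 40.8
time: 11.25
eef_pos: [0.6249, 0.1121, 0.0658]
tcp_rot: [0.622, 0.783, -0.0, -0.0]
contact_force: [0.3, 0.6, 1.8]
opening: 0.391
finger_force: 40.9
```

View pics/in1.png

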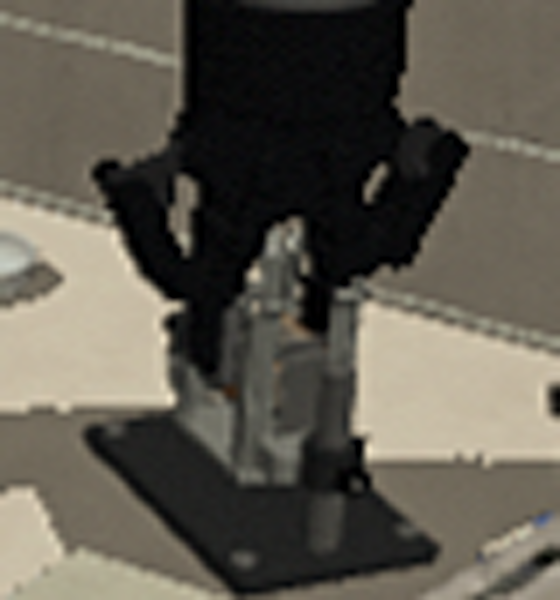

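I can't judge the click from this view; the box is down between the rails with its edge near (290,330). I go 2 mm deeper (there is ample travel for the first box), then tug up in small steps. A held box resists at the lips.

```bash
python3 -m pendant '[{"dx":0,"dy":0,"dz":0.1,"twist":0},{"dx":0,"dy":0,"dz":0.2,"twist":0},{"dx":0,"dy":0,"dz":0.2,"twist":0}]'
python3 -m pendant '[{"dx":0,"dy":0,"dz":-0.1,"twist":0},{"dx":0,"dy":0,"dz":-0.2,"twist":0},{"dx":0,"dy":0,"dz":-0.2,"twist":0}]'
python3 -m pendant '[{"dx":0,"dy":0,"dz":-0.1,"twist":0},{"dx":0,"dy":0,"dz":-0.1,"twist":0}]'
python3 -m pendant '[{"dx":0,"dy":0,"dz":-0.1,"twist":0},{"dx":0,"dy":0,"dz":-0.1,"twist":0}]'
```

```text
time: 11.68
eef_pos: [0.6249, 0.1121, 0.0637]
tcp_rot: [0.622, 0.783, -0.0, -0.0]
contact_force: [-0.5, 0.2, 2.8]
opening: 0.385
finger_force: 40.9
time: 12.05
eef_pos: [0.6249, 0.1121, 0.0659]
tcp_rot: [0.622, 0.783, -0.0, 0.0]
contact_force: [1.1, -0.1, 2.1]
opening: 0.381
finger_force: 40.9
time: 12.3
eef_pos: [0.6249, 0.1121, 0.0669]
tcp_rot: [0.622, 0.783, -0.0, -0.0]
contact_force: [-0.2, 0.2, 2.3]
opening: 0.385
finger_force: 40.9
time: 12.55
eef_pos: [0.6248, 0.1121, 0.0678]
tcp_rot: [0.622, 0.783, -0.0, -0.0]
contact_force: [-0.6, -1.1, 1.4]
opening: 0.385
finger_force: 40.9
```

```bash
for i in 1; do python3 -m pendant '[{"dx":0,"dy":0,"dz":-0.1,"twist":0},{"dx":0,"dy":0,"dz":-0.1,"twist":0}]'; done
python3 -m pendant '[{"dx":0,"dy":0,"dz":-0.07,"twist":0},{"dx":0,"dy":0,"dz":-0.07,"twist":0}]'
```

```text
time: 12.8
eef_pos: [0.6249, 0.1121, 0.0689]
tcp_rot: [0.622, 0.783, -0.0, -0.0]
contact_force: [0.5, -0.7, 2.1]
opening: 0.384
finger_force: 40.9
time: 13.05
eef_pos: [0.6249, 0.1121, 0.0696]
tcp_rot: [0.622, 0.783, -0.0, -0.0]
contact_force: [-0.6, -0.8, 1.8]
opening: 0.385
finger_force: 40.9
```

```bash
python3 -m pendant '[{"dx":0,"dy":0,"dz":-0.08,"twist":0},{"dx":0,"dy":0,"dz":-0.08,"twist":0}]'; python3 -m pendant '[{"dx":0,"dy":0,"dz":-0.08,"twist":0},{"dx":0,"dy":0,"dz":-0.08,"twist":0}]'
```

```text
time: 13.3
eef_pos: [0.6248, 0.1121, 0.0697]
tcp_rot: [0.622, 0.783, 0.0, -0.0]
contact_force: [2.6, 0.0, -2.2]
opening: 0.389
finger_force: 40.4
time: 13.55
eef_pos: [0.6246, 0.1121, 0.0699]
tcp_rot: [0.622, 0.783, -0.0, -0.0]
contact_force: [3.8, 0.9, -7.4]
opening: 0.384
finger_force: 40.5
```

It resists at TCP 69.7 mm (−7 N), so box 1 is held under the lips, and that gives the exact click height. I relax, release and rise.

```bash
python3 -m pendant '[{"dx":0,"dy":0,"dz":0.15,"twist":0},{"dx":0,"dy":0,"dz":0.15,"twist":0}]'
python3 -m pendant '[{"dx":0,"dy":0,"dz":0,"twist":0},{"dx":0,"dy":0,"dz":0,"twist":0},{"dx":0,"dy":0,"dz":0,"twist":0},{"dx":0,"dy":0,"dz":0,"twist":0}]' 65
python3 -m pendant '[{"dx":0,"dy":0,"dz":-1,"twist":0},{"dx":0,"dy":0,"dz":-3,"twist":0},{"dx":0,"dy":0,"dz":-6,"twist":0},{"dx":0,"dy":0,"dz":-10,"twist":0},{"dx":0,"dy":0,"dz":-12,"twist":0},{"dx":0,"dy":0,"dz":-12,"twist":0}]'
python3 -c "
from h import *
go(398.6,280.8,190,-23.5);go(398.6,280.8,60,-23.5)"
```

```text
time: 13.8
eef_pos: [0.6246, 0.1121, 0.0698]
tcp_rot: [0.622, 0.783, -0.0, -0.0]
contact_force: [1.2, 0.8, -2.4]
opening: 0.388
finger_force: 41.1
time: 14.3
eef_pos: [0.625, 0.1121, 0.0699]
tcp_rot: [0.622, 0.783, 0.0, 0.0]
contact_force: [0.3, 0.4, 0.2]
opening: 0.65
finger_force: 0.0
time: 15.05
eef_pos: [0.6262, 0.1121, 0.1926]
tcp_rot: [0.622, 0.783, 0.002, 0.002]
contact_force: [0.3, 0.0, -0.1]
opening: 0.649
finger_force: 0.0
dx 21.57 dy -18.36 dz 0.14 twist 36.55 | tcp [626.2 112.1 192.6] ang 13.1 F [ 0.3  0.  -0.1] op 0.649 ff 0.0 t 15.05 q6 -0.21
dx 21.59 dy -18.43 dz 13.14 twist 36.55 | tcp [626.2 112.1 192.6] ang 13.1 F [ 0.3  0.  -0.1] op 0.649 ff 0.0 t 15.05 q6 -0.21
```

```bash
python3 -m pendant '[{"dx":4.3,"dy":-3.7,"dz":0,"twist":8},{"dx":8.6,"dy":-7.3,"dz":0,"twist":16},{"dx":12.9,"dy":-11,"dz":1,"twist":24},{"dx":17.2,"dy":-14.7,"dz":4,"twist":32},{"dx":21.6,"dy":-18.4,"dz":7,"twist":36.6},{"dx":21.6,"dy":-18.4,"dz":12,"twist":36.6},{"dx":21.6,"dy":-18.4,"dz":13,"twist":36.6},{"dx":21.6,"dy":-18.4,"dz":13,"twist":36.6},{"dx":21.6,"dy":-18.4,"dz":13,"twist":36.6}]' 70 40
python3 - <<'E'
from h import *
from plant import ctrl
s=ctrl.read_camera('side');c=ctrl.read_camera('top')
W=world(c)*1000;m=(np.hypot(W[...,0]-624,W[...,1]-115)<16);print('top z in throat (expect ~84 if box held)',np.percentile(W[m][:,2],[10,50,90]),m.sum())
go(398.6,280.8,6,-23.5)
a=cv2.resize(s['img'][130:230,180:280,::-1],(400,400),interpolation=2);b=cv2.resize(c['img'][95:185,220:310,::-1],(400,400),interpolation=2)
cv2.imwrite('pics/pre2.png',np.hstack([a,b]))
E
```

```text
time: 16.18
eef_pos: [0.3989, 0.2811, 0.0614]
tcp_rot: [0.837, 0.547, 0.002, 0.0]
contact_force: [0.5, -0.8, 0.7]
opening: 0.702
finger_force: 0.0
top z in throat (expect ~84 if box held) [81.62494862 84.19967914 86.48248691] 168
dx -0.05 dy -0.01 dz 5.55 twist -0.11 | tcp [398.8 281.2  61.5] ang -23.6 F [ 0.8 -0.   0.4] op 0.701 ff 0.0 t 16.27 q6 0.82
```

View pics/pre2.png

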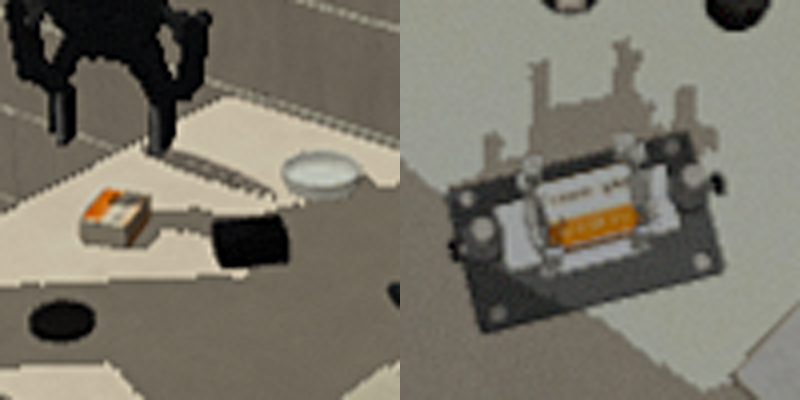

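Left: the fingers straddle box A at (115,220). Right: box 1 sits in the throat at (590,210), with its top measured at 84 mm, so it is held. Picking box A.

```bash
python3 -m pendant '[{"dx":0,"dy":0,"dz":2,"twist":0},{"dx":0,"dy":0,"dz":4,"twist":0},{"dx":0,"dy":0,"dz":5,"twist":0},{"dx":0,"dy":0,"dz":5.3,"twist":0},{"dx":0,"dy":0,"dz":5.3,"twist":0}]'
python3 -m pendant '[{"dx":0,"dy":0,"dz":0,"twist":0},{"dx":0,"dy":0,"dz":0,"twist":0},{"dx":0,"dy":0,"dz":0,"twist":0},{"dx":0,"dy":0,"dz":0,"twist":0},{"dx":0,"dy":0,"dz":0,"twist":0},{"dx":0,"dy":0,"dz":0,"twist":0}]' 20 40
python3 -m pendant '[{"dx":0,"dy":0,"dz":-2,"twist":0},{"dx":0,"dy":0,"dz":-6,"twist":0},{"dx":0,"dy":0,"dz":-11,"twist":0},{"dx":0,"dy":0,"dz":-15,"twist":0},{"dx":0,"dy":0,"dz":-15,"twist":0}]'
python3 -c "
from h import *
go(624.4,113.5,155,13)"
```

```text
time: 16.9
eef_pos: [0.3974, 0.2811, 0.0072]
tcp_rot: [0.837, 0.548, 0.001, 0.0]
contact_force: [0.1, -0.9, -0.4]
opening: 0.7
finger_force: 0.0
time: 17.65
eef_pos: [0.3977, 0.2813, 0.0075]
tcp_rot: [0.837, 0.548, 0.001, 0.0]
contact_force: [0.3, 0.3, 6.6]
opening: 0.388
finger_force: 41.0
time: 18.27
eef_pos: [0.3989, 0.2819, 0.1602]
tcp_rot: [0.836, 0.548, 0.004, 0.001]
contact_force: [0.3, -0.5, -0.1]
opening: 0.385
finger_force: 40.3
dx -6.43 dy 27.40 dz 0.63 twist -36.54 | tcp [398.9 281.9 160.2] ang -23.5 F [ 0.3 -0.5 -0.1] op 0.385 ff 40.3 t 18.27 q6 0.82
```

```bash
python3 -m pendant '[{"dx":-1.2,"dy":5.2,"dz":0.4,"twist":-8},{"dx":-2.4,"dy":10.4,"dz":0.4,"twist":-16},{"dx":-3.7,"dy":15.7,"dz":0.4,"twist":-24},{"dx":-4.9,"dy":21,"dz":0.4,"twist":-32},{"dx":-6,"dy":25.5,"dz":0.4,"twist":-36.5},{"dx":-6.3,"dy":27.3,"dz":0.4,"twist":-36.5},{"dx":-6.3,"dy":27.3,"dz":0.4,"twist":-36.5},{"dx":-6.3,"dy":27.3,"dz":0.4,"twist":-36.5}]'
python3 - <<'E'
from h import *
from plant import ctrl
s=ctrl.read_camera('side');W=world(s)*1000
go(624.2,114.5,115,13)
a=np.radians(103);ey=np.array([np.cos(a),np.sin(a)]);ex=np.array([ey[1],-ey[0]])
t=np.array([624.2,114.5])
s1=pickle.load(open('side1.pkl','rb'));W1=world(s1)*1000
for n,w,tt in(('before',W1,np.array([621.2,113.1])),('now',W,ctrl.get_state()['eef_pos'][:2]*1000)):
    d=w[...,:2]-tt;m=(w[...,2]>143)&(w[...,2]<162)&(abs(d@ex)<11)&(d@ey<-10)&(d@ey>-40)
    print(n,m.sum(),'end face y rel tcp',np.median((d@ey)[m]))
E
```

```text
time: 19.27
eef_pos: [0.6204, 0.1152, 0.1516]
tcp_rot: [0.623, 0.783, -0.001, -0.001]
contact_force: [0.2, -0.4, -0.3]
opening: 0.385
finger_force: 40.3
dx -0.17 dy 0.35 dz 3.70 twist 0.02 | tcp [620.5 115.3 152. ] ang 13.0 F [-0.5 -0.5 -0.4] op 0.383 ff 40.3 t 19.32 q6 -0.20
before 53 end face y rel tcp -20.692018694353855
now 54 end face y rel tcp -22.63710369495446
```

```bash
python3 -m pendant '[{"dx":-0.2,"dy":0.22,"dz":1,"twist":0},{"dx":-0.2,"dy":0.22,"dz":2,"twist":0},{"dx":-0.2,"dy":0.22,"dz":2.6,"twist":0},{"dx":-0.2,"dy":0.22,"dz":2.8,"twist":0},{"dx":-0.2,"dy":0.22,"dz":2.8,"twist":0}]'
python3 -c "
from h import *
go(624.3,114.0,106,13)"
```

```text
time: 19.95
eef_pos: [0.6245, 0.1127, 0.1244]
tcp_rot: [0.623, 0.782, -0.0, -0.0]
contact_force: [0.5, 0.2, -0.3]
opening: 0.388
finger_force: 40.3
dx 0.13 dy 0.01 dz 1.84 twist -0.05 | tcp [624.5 112.7 124.4] ang 12.9 F [ 0.5  0.2 -0.3] op 0.388 ff 40.3 t 19.95 q6 -0.21
```

Slope contact is now expected at TCP ≈ 94.5 and the click at ≈ 71.

```bash
python3 -m pendant '[{"dx":0.13,"dy":0,"dz":0.3,"twist":0},{"dx":0.13,"dy":0,"dz":0.6,"twist":0},{"dx":0.13,"dy":0,"dz":0.9,"twist":0},{"dx":0.13,"dy":0,"dz":0.9,"twist":0}]'
python3 -m pendant '[{"dx":0,"dy":0,"dz":0.3,"twist":0},{"dx":0,"dy":0,"dz":0.6,"twist":0},{"dx":0,"dy":0,"dz":0.9,"twist":0},{"dx":0,"dy":0,"dz":0.9,"twist":0}]'
```

```text
time: 20.45
eef_pos: [0.624, 0.1139, 0.1152]
tcp_rot: [0.623, 0.782, -0.0, -0.0]
contact_force: [0.2, 0.1, -0.3]
opening: 0.385
finger_force: 40.3
time: 20.95
eef_pos: [0.6242, 0.1139, 0.1063]
tcp_rot: [0.623, 0.782, -0.0, -0.0]
contact_force: [-0.6, 0.2, -0.5]
opening: 0.384
finger_force: 40.3
```

```bash
python3 -m pendant '[{"dx":0,"dy":0,"dz":0.3,"twist":0},{"dx":0,"dy":0,"dz":0.6,"twist":0},{"dx":0,"dy":0,"dz":0.9,"twist":0},{"dx":0,"dy":0,"dz":0.9,"twist":0}]'
python3 -m pendant '[{"dx":0,"dy":0,"dz":0.15,"twist":0},{"dx":0,"dy":0,"dz":0.3,"twist":0},{"dx":0,"dy":0,"dz":0.3,"twist":0}]'
python3 -m pendant '[{"dx":0,"dy":0,"dz":0.15,"twist":0},{"dx":0,"dy":0,"dz":0.3,"twist":0},{"dx":0,"dy":0,"dz":0.3,"twist":0}]'
python3 -m pendant '[{"dx":0,"dy":0,"dz":0.15,"twist":0},{"dx":0,"dy":0,"dz":0.3,"twist":0},{"dx":0,"dy":0,"dz":0.3,"twist":0}]'
```

```text
time: 21.45
eef_pos: [0.6242, 0.1142, 0.0974]
tcp_rot: [0.623, 0.782, 0.0, -0.0]
contact_force: [0.2, 1.5, -0.7]
opening: 0.381
finger_force: 40.3
time: 21.82
eef_pos: [0.625, 0.114, 0.0956]
tcp_rot: [0.623, 0.782, 0.001, 0.001]
contact_force: [-0.3, 0.7, 4.2]
opening: 0.385
finger_force: 40.8
time: 22.2
eef_pos: [0.6249, 0.1141, 0.0919]
tcp_rot: [0.623, 0.782, 0.001, 0.001]
contact_force: [0.4, 0.7, 4.1]
opening: 0.385
finger_force: 40.8
time: 22.58
eef_pos: [0.6247, 0.114, 0.0886]
tcp_rot: [0.623, 0.782, 0.0, 0.0]
contact_force: [2.7, 0.7, 4.1]
opening: 0.385
finger_force: 40.7
```

```bash
python3 -m pendant '[{"dx":0,"dy":0,"dz":0.25,"twist":0},{"dx":0,"dy":0,"dz":0.5,"twist":0},{"dx":0,"dy":0,"dz":0.7,"twist":0},{"dx":0,"dy":0,"dz":0.7,"twist":0}]'
python3 -m pendant '[{"dx":0,"dy":0,"dz":0.2,"twist":0},{"dx":0,"dy":0,"dz":0.4,"twist":0},{"dx":0,"dy":0,"dz":0.6,"twist":0},{"dx":0,"dy":0,"dz":0.6,"twist":0}]'
python3 -m pendant '[{"dx":0,"dy":0,"dz":0.1,"twist":0},{"dx":0,"dy":0,"dz":0.2,"twist":0},{"dx":0,"dy":0,"dz":0.2,"twist":0}]'
```

```text
time: 23.08
eef_pos: [0.6242, 0.1139, 0.0812]
tcp_rot: [0.623, 0.782, -0.0, 0.0]
contact_force: [2.2, 1.2, 1.9]
opening: 0.389
finger_force: 40.7
time: 23.58
eef_pos: [0.6242, 0.1139, 0.0753]
tcp_rot: [0.623, 0.782, -0.0, -0.0]
contact_force: [0.5, 0.7, 2.3]
opening: 0.384
finger_force: 40.7
time: 23.95
eef_pos: [0.6242, 0.1139, 0.0735]
tcp_rot: [0.623, 0.782, -0.0, -0.0]
contact_force: [1.0, 0.7, 4.2]
opening: 0.381
finger_force: 40.8
```

Now 1 mm steps to 1 mm past the expected click, watching for a bottoming rise in force.

```bash
python3 -m pendant '[{"dx":0,"dy":0,"dz":0.1,"twist":0},{"dx":0,"dy":0,"dz":0.1,"twist":0}]'
python3 -m pendant '[{"dx":0,"dy":0,"dz":0.1,"twist":0},{"dx":0,"dy":0,"dz":0.1,"twist":0}]'
python3 -m pendant '[{"dx":0,"dy":0,"dz":0.1,"twist":0},{"dx":0,"dy":0,"dz":0.1,"twist":0}]'
```

```text
time: 24.2
eef_pos: [0.6242, 0.1139, 0.0725]
tcp_rot: [0.623, 0.782, -0.0, -0.0]
contact_force: [1.5, 0.4, 3.6]
opening: 0.385
finger_force: 40.8
time: 24.45
eef_pos: [0.6242, 0.1139, 0.0712]
tcp_rot: [0.623, 0.782, -0.0, -0.0]
contact_force: [2.0, 0.5, 3.1]
opening: 0.388
finger_force: 40.7
time: 24.7
eef_pos: [0.6242, 0.1139, 0.0704]
tcp_rot: [0.623, 0.782, -0.0, -0.0]
contact_force: [1.5, 0.1, 2.7]
opening: 0.385
finger_force: 40.7
```

Force eased from 4.2 to 2.7 N. Tug test upward.

```bash
python3 -m pendant '[{"dx":0,"dy":0,"dz":-0.08,"twist":0},{"dx":0,"dy":0,"dz":-0.08,"twist":0}]'; python3 -m pendant '[{"dx":0,"dy":0,"dz":-0.08,"twist":0},{"dx":0,"dy":0,"dz":-0.08,"twist":0}]'
```

```text
time: 24.95
eef_pos: [0.6242, 0.1139, 0.0715]
tcp_rot: [0.623, 0.782, -0.0, -0.0]
contact_force: [1.4, 0.2, 3.5]
opening: 0.381
finger_force: 40.7
time: 25.2
eef_pos: [0.6242, 0.1139, 0.072]
tcp_rot: [0.623, 0.782, -0.0, -0.0]
contact_force: [1.1, 0.5, 1.5]
opening: 0.386
finger_force: 40.5
```

```bash
python3 -m pendant '[{"dx":0,"dy":0,"dz":-0.06,"twist":0},{"dx":0,"dy":0,"dz":-0.06,"twist":0}]'; python3 -m pendant '[{"dx":0,"dy":0,"dz":-0.06,"twist":0},{"dx":0,"dy":0,"dz":-0.06,"twist":0}]'
```

```text
time: 25.45
eef_pos: [0.6242, 0.1139, 0.0721]
tcp_rot: [0.623, 0.782, -0.0, -0.0]
contact_force: [3.8, 0.6, -2.6]
opening: 0.381
finger_force: 40.1
time: 25.7
eef_pos: [0.6241, 0.1139, 0.0722]
tcp_rot: [0.623, 0.782, 0.0, 0.0]
contact_force: [5.9, 0.0, -4.6]
opening: 0.385
finger_force: 40.5
```

It resists at 72.1 mm, so box 2 is locked. Relax, release, rise and check.

```bash
python3 -m pendant '[{"dx":0,"dy":0,"dz":0.15,"twist":0},{"dx":0,"dy":0,"dz":0.15,"twist":0}]'
python3 -m pendant '[{"dx":0,"dy":0,"dz":0,"twist":0},{"dx":0,"dy":0,"dz":0,"twist":0},{"dx":0,"dy":0,"dz":0,"twist":0},{"dx":0,"dy":0,"dz":0,"twist":0}]' 65
python3 -m pendant '[{"dx":0,"dy":0,"dz":-1,"twist":0},{"dx":0,"dy":0,"dz":-3,"twist":0},{"dx":0,"dy":0,"dz":-6,"twist":0},{"dx":0,"dy":0,"dz":-10,"twist":0},{"dx":0,"dy":0,"dz":-12,"twist":0},{"dx":0,"dy":0,"dz":-12,"twist":0}]'
python3 -m pendant '[{"dx":3,"dy":-3,"dz":0,"twist":0},{"dx":6,"dy":-8,"dz":0,"twist":0},{"dx":9,"dy":-13,"dz":0,"twist":0},{"dx":12,"dy":-17,"dz":0,"twist":0},{"dx":12,"dy":-17,"dz":0,"twist":0},{"dx":12,"dy":-17,"dz":0,"twist":0}]'
python3 - <<'E'
from h import *
from plant import ctrl
s=ctrl.read_camera('side');c=ctrl.read_camera('top')
W=world(c)*1000;m=(np.hypot(W[...,0]-624,W[...,1]-115)<14);print('top z',np.percentile(W[m][:,2],[10,50,90]),m.sum())
a=cv2.resize(s['img'][150:230,270:350,::-1],(400,400),interpolation=2);b=cv2.resize(c['img'][95:185,220:310,::-1],(400,400),interpolation=2)
cv2.imwrite('pics/end.png',np.hstack([a,b]))
E
```

```text
time: 25.95
eef_pos: [0.6242, 0.1139, 0.0721]
tcp_rot: [0.623, 0.782, -0.0, -0.0]
contact_force: [2.1, 0.5, -0.4]
opening: 0.385
finger_force: 41.2
time: 26.45
eef_pos: [0.6241, 0.114, 0.0719]
tcp_rot: [0.623, 0.782, -0.0, -0.0]
contact_force: [0.2, -0.2, 0.3]
opening: 0.651
finger_force: 0.0
time: 27.2
eef_pos: [0.6256, 0.114, 0.1949]
tcp_rot: [0.623, 0.782, 0.002, 0.002]
contact_force: [-0.9, 0.6, 0.1]
opening: 0.649
finger_force: 0.0
time: 27.95
eef_pos: [0.4316, 0.1926, 0.1911]
tcp_rot: [0.623, 0.782, -0.0, -0.0]
contact_force: [0.9, -0.3, 1.1]
opening: 0.651
finger_force: 0.0
top z [81.68059384 84.16706228 86.36091399] 125
```

View pics/end.png

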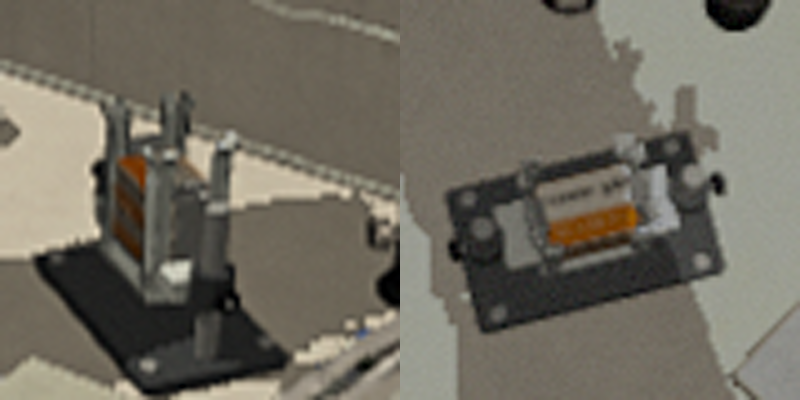

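The side view (left) shows both orange box sides stacked in the throat at (130,165) and (130,220). The top view shows the upper box level at (590,210), top at 84 mm, under the lips. The robot is clear of everything.

```bash
python3 -c "
from plant import ctrl
print(ctrl.sign_off())"
```

```text
the job is handed in; nothing more can be done
None
```

Both cover-glass boxes are loaded flat in the magazine and held under the sprung lips; an upward tug confirmed each one. The job was handed in at about 28 s with the arm clear of everything.

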